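# Seat a board carrier and snap its toggle clamp shut

## Task

On the repair bench, push the circuit-board carrier along its fixture until it is fully home against the end stop, and then push the toggle clamp's handle down past its dead point until it snaps into lock, so that the clamp pad holds the carrier there. Only push, with the fingertips: do not pick up the carrier, leave the things lying around where they are, and finish with the hand clear.

Things in the scene. Friction and masses are not known exactly. Their poses are not given: they have to be found in the camera images.
- fixture: Board-clamping fixture, fixed: aluminium plate 124 (x) x 260 (y) x 20 high, toggle clamp on its +y end. Origin: table height, mid-width, below the end stop's face; the plate spans y = -185 to +75. +y is the way the carrier slides home. Guide rails 8 high on the plate, inner faces x = +/-47, y = -176 to -11. The clamp's side plates: 70 above the table, y = 15 to 61, x within +/-19.
- stop_face (a point): Middle of the end stop's face (the stop is 90 wide, 12 thick, 14 high above the plate); the face looks to -y of the fixture. This point is 26 mm above the table. Axes as the fixture's.
- carrier: Loose aluminium carrier with a green circuit board, 90 (x) x 120 (y) x 12 high, heat sink in the middle to 25; about 0.35 kg. Origin: centre of its underside. It lies flat on the plate (20 above the table) between the rails, 2 mm play each side, axes parallel to the fixture's, 15 to 45 mm short of the stop at the start. Home: origin at y = -60 mm of the fixture. Slides with a few newtons.
- carrier_edge (a point): Middle of the carrier's end face that looks away from the clamp (its -y face), 26 mm above the table: the face to push towards the stop. Axes as the carrier's.
- clamp_handle (a joint): Handle angle, rad. 0 = open: handle 60 degrees above level, leaning to the fixture's +y, arm raised. Grows as the handle is pushed down and out to +y; 0.96 = locked, 5 degrees above level. Over-centre spring: up to the dead point at about 0.65 it pushes back to open (5 to 8 N at the grip at first, fading); past it the handle snaps to the locked stop by itself and stays.
- handle_tip (a point): Free end of the clamp's handle, on its centre line, 110 mm from the pivot (moves with the handle; 155 mm above the table when open, about 70 mm when locked). The black round grip, 20 mm thick, takes up the outer 75 mm of the handle.
- handle_pivot (a point): Pivot of the handle, 60 mm above the table, at x = 0, y = +48 mm of the fixture; the handle turns in the fixture's y-z plane. Axes as the fixture's.
- clamp_pad: Sprung rubber pad, 18 mm across, under the end of the clamp arm; origin at the centre of its foot. The raised arm reaches over the stop to about y = -30 of the fixture and to 100 mm above the table. Locked, the pad presses with about 4 N on the carrier's top, 20 mm from its clamp-side end.
- bit_tray: Black open tray, 150 x 190 x 28 high, with bits and screws, fixed. Origin: centre of the underside. It and the fixture stand left and right of each other, in either order.
- jar: Bystander, loose: small amber glass jar with a steel cap, 40 diameter x 45 high (mm); beside the fixture on the robot's side. Origin: centre of the underside.
- tape_roll: Bystander, loose: roll of tape lying flat, 56 outside diameter x 18 high (mm); beside the fixture on the far side. Origin: centre of the underside.
- screwdriver: Bystander, loose: black-handled screwdriver, 150 long, lying on the table (mm); beside the fixture on the far side. Origin: middle of its length.
- bottle: Bystander, loose: white plastic bottle, 48 diameter x 120 high (mm); beyond the bit tray. Origin: centre of the underside.
- brush: Bystander, loose: small brush, 150 long, lying on the table (mm); on the robot's side of the bit tray. Origin: middle of its length.
- cup: Bystander, loose: black open cup, 72 diameter x 75 high (mm); at the back of the work area. Origin: centre of the underside.
- magnifier: Bystander, loose: black eyepiece, 36 diameter x 32 high (mm); at the back of the work area. Origin: centre of the underside.
Not all that is in view belongs to the job. Of the things that look like the carrier, the smaller one is meant.

How it is judged:
On the way, in this order (a step that is already met when the one before it is completed fails the run):
1. the carrier is pushed home against the end stop while the clamp is still open (y of carrier in the frame of fixture above -0.0635 m and z of carrier in the frame of fixture below 0.024 m and value of joint clamp_handle below 0.4 rad), for 0.1 s.
2. the handle has snapped past its dead point into lock (y of carrier in the frame of fixture above -0.0635 m and value of joint clamp_handle above 0.9 rad), for 0.2 s.
At the end, for the whole second after the job is handed in: The carrier lies flat and at rest within 3.5 mm of the end stop, the handle is locked (joint above 0.90 of 0.96 rad) and at rest, and the pad presses on the carrier with more than 1.5 N (all of step 2 and z of carrier in the frame of fixture below 0.024 m and contact force between clamp_pad and carrier above 1.5 N and linear speed of carrier below 0.01 m/s and velocity of joint clamp_handle between -0.05 and 0.05 rad/s); the robot touches nothing.
It fails at once if the carrier is lifted (more than 10 mm) or tipped (z of carrier in the frame of fixture above 0.03 m or angle between carrier's own z axis and vertical above 0.15 rad).
It fails at once if a bystander is moved more than 30 mm (distance of any of jar, tape_roll, screwdriver, bottle, brush, cup, magnifier from where it was at the start of the episode above 0.03 m).
It also fails if it takes over 40 s, if anything falls off the work surface, if the arm or the gripper's body presses on something with over 40 N, if the wrist force passes 120 N, or if a joint passes its speed limit or range.

## Robot

A 7-joint arm with a two-finger parallel gripper is mounted at the origin on the work surface. World frame = base frame: x ahead of the robot, y to its left, z up, the work surface at z = 0. Lengths are in m, angles in rad, forces in N, time in s.
With the tool pointing down it reaches from about 0.4 to 0.925 m from the base axis. Payload 4.1 kg.
Tool frame: the origin (TCP) lies on the mounting face of the last link; the fingertips stand 173 mm ahead of it and the grasp point (between the pads) lies 155 mm ahead of it (ctrl.finger_overhang is the distance from the TCP to the fingertips, in m); z points along the fingers, x is the direction in which the jaws open and shut, and the axes are right-handed (so a half turn about z gives the same grasp; the last joint's range is limited). The gripper opens to 85 mm and grips with 20 to 120 N. Pads are 22 mm wide; open, the fingers measure 114 mm over their backs; the gripper's body (76 mm by 85 mm) begins 54 mm behind the grasp point. The pads swing forward as they close: fully open they stand 13 mm farther back than shut.
Start: joints at [-1.224, 0.398, 0.045, 1.537, -0.019, 1.207, -0.051], TCP at [0.28, 0.587, 0.405] pointing down, gripper open.
Joint ranges: [-2.82, 2.82], [-0.49, 2.23], [-1.37, 1.46], [0, 2.46], [-1.36, 4.5], [0.23, 2], [-2.94, 2.94]. Speed limits (rad/s): [2.57, 2.57, 3.14, 3.14, 3.14, 3.14, 3.14].

## Interface

Orientations are given as a unit quaternion [w, x, y, z].
In Python, from workcell import ctrl gives the robot as it stands.
- The arm moves only by the tool servo_tool, never from a script. Its argument "targets" is a list of rows, each an object of numbers: "jaw": the closure, from -1 (fully open) to 1 (shut); "x", "y", "z": the shift along the tool's x, y, z in cm; "rx", "ry", "rz": the turn, a rotation vector about the tool's x, y, z in degrees. A call has 1 to 12 rows; each row is the pose to reach, as a shift and turn from the pose commanded when the call began, along the tool's axes at that moment; what a row does not reach only later rows make up. A row lasts 1/12 s, in which the tool goes at most 41.7 mm and 7.16 degrees, less where a joint would pass 70% of its speed; a pose out of reach is approached as far as the arm can. A call with a gripper value outside its range is refused whole. The fingers move at their own pace and stop on an object; the grip force is fixed at half the most. Time passes only in rows, so rows that repeat a pose let the fingers close. It gives the time, the measured TCP pose, the force and the opening at its end, in the units of the state.
- ctrl.get_state(): the state, without advancing time (a new reading comes with each control period).
- ctrl.snapshot(name): name is "scene" or "top" or "wrist"; returns the picture (400x640x3 uint8, red, green, blue); there is no depth.
- ctrl.camera_params(name): a dict with "mtx" (3x3 intrinsics, pixels), "distortion" ([k1, k2, p1, p2, k3] as OpenCV has them; the pictures are not rectified), "view" (4x4, takes a point from world to camera coordinates). Camera axes: x right, y down, z forward; pixel columns grow to the right and rows downward; lengths in m; the calibration is good to about 2 mm. A picture is of the moment at which its call begins: read the wrist's pose just before it. camera_params takes no time and is no camera call; for the wrist camera it gives the pose at the moment of the call.
- ctrl.hand_in(): hands the job in, once; it reports no verdict.
The state is a dict: "clock": time; "joint_positions": joint angles; "qd": joint speeds; "effort": joint torques, N m; "tcp_pos": TCP position; "tool_rot": TCP orientation; "contact_force": force on the tool from outside, world axes, zero at the start; "ft_torque": the same for the moment, N m; "width": opening from 0.0 (shut) to 1.0 (fully open).
Only numpy, scipy, OpenCV 4.12 (cv2) and the standard library are available. Lean on these libraries where they do the work, as an engineer would, in place of code of your own. Each camera call takes 0.05 s, during which the arm holds its last target. There are 200 camera calls.

## Working session

There is one attempt and no reset: what is moved stays moved. The work goes in short steps, Python scripts to look and compute and a tool call to move; the robot and the scene stay as the last step left them, time stands still between calls to the robot, and variables do not carry over. Pictures are saved under pics/ and viewed, about 8 in all and at most 12, crops included, and the job is handed in when it is done.

Besides the shell and the picture viewer there is one more tool, called after "Emit:" by a JSON object that holds its "method" and its "body", one argument or row to a line. servo_tool: Moves the arm, as the interface text tells. Its arguments: {"type":"object","properties":{"targets":{"type":"array","items":{"type":"object","properties":{"jaw":{"type":"number"},"x":{"type":"number"},"y":{"type":"number"},"z":{"type":"number"},"rx":{"type":"number"},"ry":{"type":"number"},"rz":{"type":"number"}}}}},"required":["targets"]}

```bash
mkdir -p pics
python3 - <<'E'
from workcell import ctrl
import cv2
for n in("scene","top"):
    im=ctrl.snapshot(n); cv2.imwrite(f"pics/{n}0.png",im[:,:,::-1])
    p=ctrl.camera_params(n); print(n,p)
s=ctrl.get_state(); print(s, ctrl.finger_overhang)
E
```

```text
scene {'mtx': array([[398.69748769,   0.        , 323.25439712],
       [  0.        , 398.69748769, 201.93557013],
       [  0.        ,   0.        ,   1.        ]]), 'distortion': array([-0.05281476,  0.        ,  0.        ,  0.        ,  0.        ]), 'view': array([[ 0.79488737,  0.60644303, -0.01951727, -0.39218982],
       [ 0.38429311, -0.52807847, -0.75726609, -0.1279396 ],
       [-0.4695454 ,  0.5944409 , -0.65281478,  1.26142885],
       [ 0.        ,  0.        ,  0.        ,  1.        ]])}
top {'mtx': array([[458.44179895,   0.        , 326.85035548],
       [  0.        , 458.44179895, 198.94966317],
       [  0.        ,   0.        ,   1.        ]]), 'distortion': array([-0.11444869,  0.        ,  0.        ,  0.        ,  0.        ]), 'view': array([[-0.02243262, -0.99961946, -0.01605317, -0.00459648],
       [-0.98149424,  0.02507461, -0.18984291,  0.54270547],
       [ 0.19017319,  0.01149742, -0.98168323,  1.31257267],
       [ 0.        ,  0.        ,  0.        ,  1.        ]])}
{'clock': 0.1, 'joint_positions': array([-1.22402083,  0.39911827,  0.0450291 ,  1.53775432, -0.01870932,
        1.20689299, -0.05073873]), 'qd': array([-1.62892355e-03, -2.17443485e-03, -1.44040157e-03, -1.78878603e-03,
       -2.41589486e-06,  5.25073636e-04,  6.24317758e-04]), 'effort': array([ 4.70837695e-03, -4.76263154e+01,  1.37054265e+00, -2.54948813e+01,
        1.19732064e-02,  5.03577452e-03, -2.04539805e-05]), 'tcp_pos': array([0.28009221, 0.58626343, 0.40376663]), 'tool_rot': array([ 5.12682482e-04,  8.45898188e-01,  5.33343687e-01, -7.09970764e-04]), 'contact_force': array([0.63042782, 0.11590028, 0.40860767]), 'ft_torque': array([-0.02743158, -0.01504349,  0.02438524]), 'width': 1.0008733345144867} 0.1734
```

View pics/scene0.png

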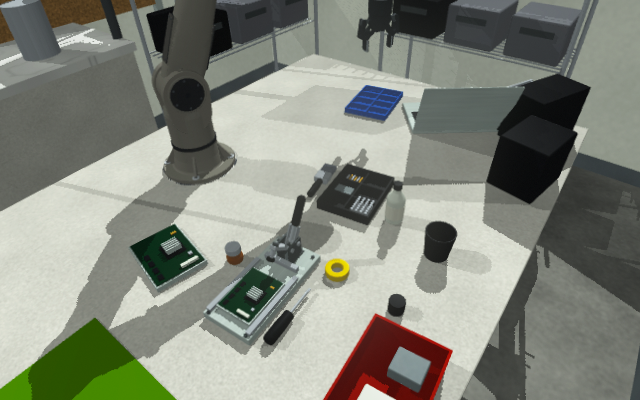

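View pics/top0.png

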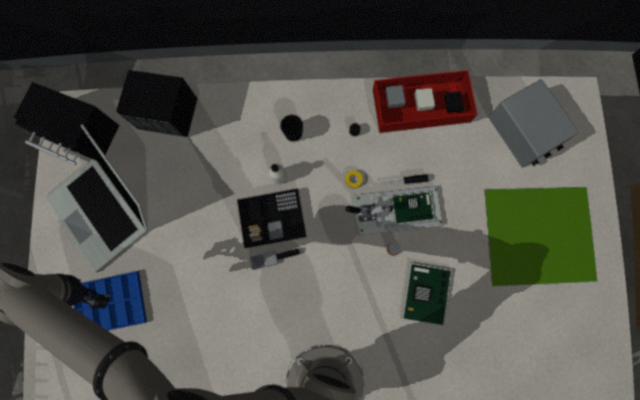

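Two things look like the carrier: the board in the fixture (top 413,207; scene 255,293), and a larger loose board (top 428,293; scene 168,256). I choose the smaller one, between the rails in the fixture. The clamp is at its left (+world y) end, handle near top (355,210). Next I'll check this choice in close crops.

Run:
```python
import cv2,numpy as np
a=cv2.imread("pics/top0.png")[170:250,335:455]; b=cv2.imread("pics/scene0.png")[185:345,195:355]
a=cv2.resize(a,None,fx=6.66,fy=6.66,interpolation=cv2.INTER_CUBIC)
cv2.imwrite("pics/ctop.png",np.clip(a*1.3,0,255))
cv2.imwrite("pics/cscene.png",cv2.resize(b,None,fx=3.75,fy=3.75,interpolation=cv2.INTER_CUBIC))
```

```text
[ WARN:0@0.055] global loadsave.cpp:1063 imwrite_ Unsupported depth image for selected encoder is fallbacked to CV_8U.
```

View pics/ctop.png

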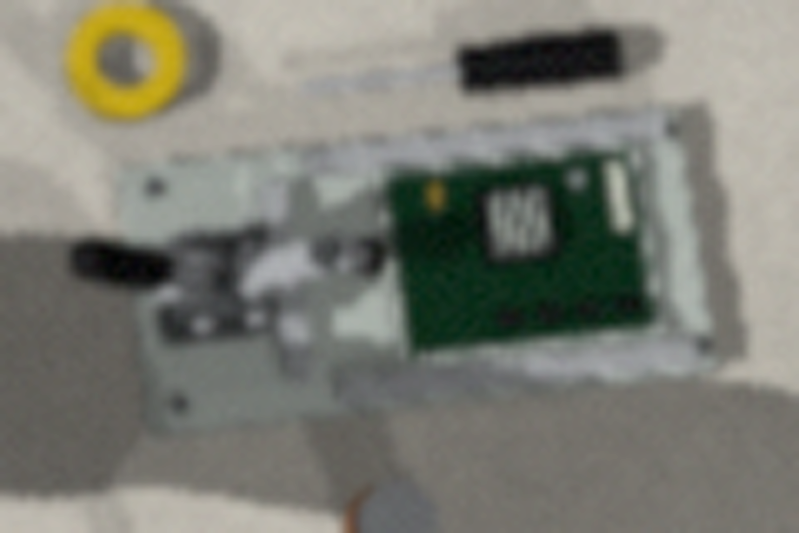

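View pics/cscene.png

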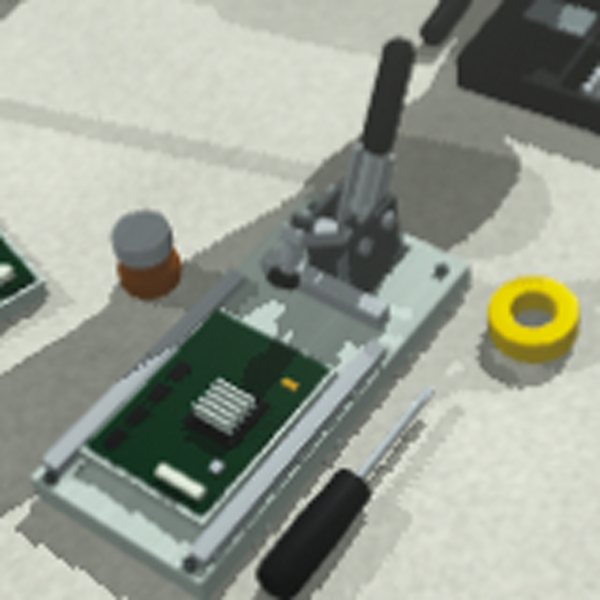

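```bash
cat > fit.py <<'E'
from workcell import ctrl
import cv2,numpy as np
from scipy.optimize import least_squares
P={n:ctrl.camera_params(n) for n in("scene","top")}
def proj(n,p):
    c=P[n];v=c["view"];r=cv2.Rodrigues(v[:3,:3])[0]
    return cv2.projectPoints(np.array(p,float).reshape(-1,1,3),r,v[:3,3],c["mtx"],c["distortion"])[0][:,0]
def world(q,l): c,s=np.cos(q[2]),np.sin(q[2]); l=np.asarray(l,float); return np.c_[q[0]+c*l[:,0]-s*l[:,1],q[1]+s*l[:,0]+c*l[:,1],l[:,2]]
E
cat > f1.py <<'E'
from fit import *
tip=[0,.103,.155]
F={"top":([[.062,-.185,.02],[-.062,-.185,.02],[.062,.075,.02],[-.062,.075,.02],tip],[(685,108),(714,362),(120,168),(152,432),(85,260)]),
"scene":([[.062,-.185,.02],[-.062,-.185,.02],[.062,.075,.02],tip],[(205,573),(35,478),(468,268),(398,50)])}
B={"top":[(632,150),(655,322),(390,178),(412,350)],"scene":[(200,518),(80,456),(338,370),(220,310)]}
O={"top":(6.66,335,170),"scene":(3.75,195,185)}
def px(n,a): k,x,y=O[n]; return (np.array(a)+.5)/k-.5+[x,y]
def bl(q): y,L,W=q[3:6]; return [[W,y-L,.032],[-W,y-L,.032],[W,y+L,.032],[-W,y+L,.032]]
def res(q):
    o=[]
    for n in F:
        o+=[proj(n,world(q,F[n][0]))-px(n,F[n][1]), proj(n,world(q,bl(q)))-px(n,B[n])]
    return np.concatenate(o)
q=least_squares(lambda q:res(q).ravel(),[.53,-.2,0,-.09,.05,.035],loss="soft_l1").x
print(q, np.degrees(q[2])); print(res(q).round(1))
for n,l in [("tip",tip),("edge",[0,q[3]-.06,.026]),("stop",[0,0,.026]),("plate end",[0,-.185,.02])]: print(n,world(q,[l]).round(4))
E
python3 f1.py
```

```text
[ 0.50509107 -0.17638587  0.09444553 -0.10201489  0.05794571  0.04090774] 5.4113304345768265
[[-1.1 -1. ]
 [ 1.1  0.6]
 [-0.1 -0.1]
 [ 0.4  0.5]
 [-0.2 -0.4]
 [ 0.8 -0.5]
 [ 1.6  0.2]
 [-0.5 -0.2]
 [ 0.1  0.6]
 [-0.3  3.7]
 [-1.3  0.2]
 [ 1.3 -1.6]
 [ 1.6 -3.2]
 [ 0.1  0.3]
 [ 1.4 -1.5]
 [-2.  -0.6]
 [-0.1  0.1]]
tip [[ 0.4954 -0.0738  0.155 ]]
edge [[ 0.5204 -0.3377  0.026 ]]
stop [[ 0.5051 -0.1764  0.026 ]]
plate end [[ 0.5225 -0.3606  0.02  ]]
```

The crops confirm the smaller board lies between the fixture's rails. It is about 40 mm short of the stop, and the clamp is open. The fit gives the fixture at (0.505, -0.176) with yaw 5.4°. I'll move across high with the jaws shut, going around the base.

Emit:
{"method": "servo_tool", "body": {
  "targets": [
    {"jaw": 1, "x": -30.9, "y": 48, "z": 0, "rz": 59},
    {"jaw": 1, "x": -30.9, "y": 48, "z": 0, "rz": 59},
    {"jaw": 1, "x": -30.9, "y": 48, "z": 0, "rz": 59},
    {"jaw": 1, "x": -30.9, "y": 48, "z": 0, "rz": 59},
    {"jaw": 1, "x": -30.9, "y": 48, "z": 0, "rz": 59},
    {"jaw": 1, "x": -30.9, "y": 48, "z": 0, "rz": 59},
    {"jaw": 1, "x": -30.9, "y": 48, "z": 0, "rz": 59},
    {"jaw": 1, "x": -30.9, "y": 48, "z": 0, "rz": 59},
    {"jaw": 1, "x": -30.9, "y": 48, "z": 0, "rz": 59},
    {"jaw": 1, "x": -30.9, "y": 48, "z": 0, "rz": 59},
    {"jaw": 1, "x": -30.9, "y": 48, "z": 0, "rz": 59},
    {"jaw": 1, "x": -30.9, "y": 48, "z": 0, "rz": 59}
  ]
}}

```text
validation failed for argument at $.ta...
```

Emit:
{"method": "servo_tool", "body": {
  "targets": [
    {"jaw": 1, "x": -2, "y": 3, "z": 0, "rx": 0, "ry": 0, "rz": 6}
  ]
}}

```text
clock: 0.18
tcp_pos: [0.2927, 0.5607, 0.4035]
tool_rot: [-0.003, 0.87, 0.493, -0.001]
contact_force: [-2.0, 1.3, 0.6]
width: 0.884
```

Emit:
{"method": "servo_tool", "body": {
  "targets": [
    {"jaw": 1, "x": -24, "y": 48, "z": 0, "rx": 0, "ry": 0, "rz": 53},
    {"jaw": 1, "x": -24, "y": 48, "z": 0, "rx": 0, "ry": 0, "rz": 53},
    {"jaw": 1, "x": -24, "y": 48, "z": 0, "rx": 0, "ry": 0, "rz": 53},
    {"jaw": 1, "x": -24, "y": 48, "z": 0, "rx": 0, "ry": 0, "rz": 53},
    {"jaw": 1, "x": -24, "y": 48, "z": 0, "rx": 0, "ry": 0, "rz": 53},
    {"jaw": 1, "x": -24, "y": 48, "z": 0, "rx": 0, "ry": 0, "rz": 53},
    {"jaw": 1, "x": -24, "y": 48, "z": 0, "rx": 0, "ry": 0, "rz": 53},
    {"jaw": 1, "x": -24, "y": 48, "z": 0, "rx": 0, "ry": 0, "rz": 53},
    {"jaw": 1, "x": -24, "y": 48, "z": 0, "rx": 0, "ry": 0, "rz": 53},
    {"jaw": 1, "x": -24, "y": 48, "z": 0, "rx": 0, "ry": 0, "rz": 53},
    {"jaw": 1, "x": -24, "y": 48, "z": 0, "rx": 0, "ry": 0, "rz": 53},
    {"jaw": 1, "x": -24, "y": 48, "z": 0, "rx": 0, "ry": 0, "rz": 53}
  ]
}}

```text
clock: 1.18
tcp_pos: [0.5633, 0.1292, 0.4045]
tool_rot: [-0.0, 0.999, 0.048, -0.0]
contact_force: [0.9, 0.3, -0.4]
width: -0.001
```

Emit:
{"method": "servo_tool", "body": {
  "targets": [
    {"jaw": 1, "x": -8.8, "y": 51, "z": 0, "rx": 0, "ry": 0, "rz": 0},
    {"jaw": 1, "x": -8.8, "y": 51, "z": 0, "rx": 0, "ry": 0, "rz": 0},
    {"jaw": 1, "x": -8.8, "y": 51, "z": 0, "rx": 0, "ry": 0, "rz": 0},
    {"jaw": 1, "x": -8.8, "y": 51, "z": 0, "rx": 0, "ry": 0, "rz": 0},
    {"jaw": 1, "x": -8.8, "y": 51, "z": 0, "rx": 0, "ry": 0, "rz": 0},
    {"jaw": 1, "x": -8.8, "y": 51, "z": 0, "rx": 0, "ry": 0, "rz": 0},
    {"jaw": 1, "x": -8.8, "y": 51, "z": 0, "rx": 0, "ry": 0, "rz": 0},
    {"jaw": 1, "x": -8.8, "y": 51, "z": 0, "rx": 0, "ry": 0, "rz": 0},
    {"jaw": 1, "x": -8.8, "y": 51, "z": 0, "rx": 0, "ry": 0, "rz": 0},
    {"jaw": 1, "x": -8.8, "y": 51, "z": 0, "rx": 0, "ry": 0, "rz": 0},
    {"jaw": 1, "x": -8.8, "y": 51, "z": 0, "rx": 0, "ry": 0, "rz": 0},
    {"jaw": 1, "x": -8.8, "y": 51, "z": 0, "rx": 0, "ry": 0, "rz": 0}
  ]
}}

```text
clock: 2.18
tcp_pos: [0.5247, -0.3692, 0.4042]
tool_rot: [-0.0, 0.999, 0.048, -0.0]
contact_force: [1.2, -0.1, 0.1]
width: 0.0
```

Run:
```python
from workcell import ctrl
import cv2
print(ctrl.get_state()["tcp_pos"],ctrl.get_state()["tool_rot"],repr(ctrl.camera_params("wrist")))
cv2.imwrite("pics/w1.png",ctrl.snapshot("wrist")[:,:,::-1])
```

```text
[ 0.5246913  -0.36920331  0.40419776] [-4.28463294e-04  9.98853207e-01  4.78753361e-02 -1.96635590e-04] {'mtx': array([[305.3511894 ,   0.        , 323.75147948],
       [  0.        , 305.3511894 , 197.80425863],
       [  0.        ,   0.        ,   1.        ]]), 'distortion': array([-0.05760428,  0.        ,  0.        ,  0.        ,  0.        ]), 'view': array([[ 9.95413031e-01,  9.56688020e-02,  6.15493371e-04,
        -4.87706127e-01],
       [ 9.22196583e-02, -9.61198096e-01,  2.59987989e-01,
        -4.35718159e-01],
       [ 2.54643505e-02, -2.58738671e-01, -9.65611654e-01,
         2.69549724e-01],
       [ 0.00000000e+00,  0.00000000e+00,  0.00000000e+00,
         1.00000000e+00]])}
```

View pics/w1.png

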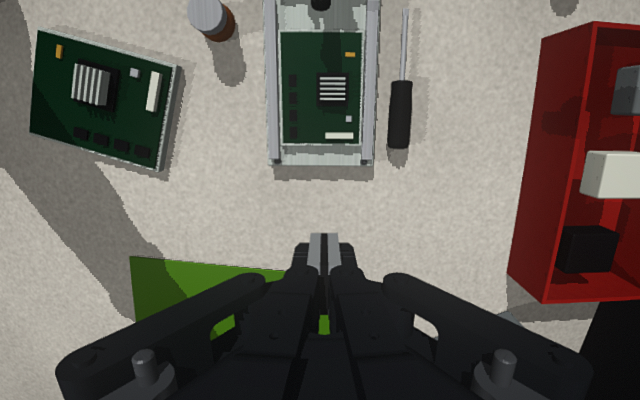

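The wrist view shows the plate's rear corners near (268,164) and (373,165), and the board edge at (281,144)-(362,145). The fingertips are near (324,235).

```bash
cat >> fit.py <<'E'
def ray(c,uv,z):
    u=cv2.undistortPoints(np.array([[uv]],float),c["mtx"],c["distortion"])[0,0]
    R=c["view"][:3,:3];t=c["view"][:3,3];C=-R.T@t;d=R.T@[*u,1]
    return C+d*(z-C[2])/d[2]
E
python3 - <<'E'
from fit import *
c=ctrl.camera_params("wrist"); q=[.5051,-.1764,.0944]
def loc(p): d=p[:2]-q[:2]; co,s=np.cos(q[2]),np.sin(q[2]); return [co*d[0]+s*d[1],-s*d[0]+co*d[1]]
for uv,z in [((268,164),.02),((373,165),.02),((281,144),.032),((362,145),.032),((281,31),.032),((362,31),.032),((321,0),.1)]:
    p=ray(c,uv,z); print(uv,p.round(4),np.round(loc(p),4))
E
```

```text
(268, 164) [ 0.4546 -0.3757  0.02  ] [-0.0691 -0.1937]
(373, 165) [ 0.5771 -0.3666  0.02  ] [ 0.0537 -0.1961]
(281, 144) [ 0.4702 -0.3499  0.032 ] [-0.0511 -0.1695]
(362, 145) [ 0.56   -0.3435  0.032 ] [ 0.0389 -0.1715]
(281, 31) [ 0.4642 -0.2346  0.032 ] [-0.0462 -0.0541]
(362, 31) [ 0.5469 -0.2277  0.032 ] [ 0.0368 -0.055 ]
(321, 0) [ 0.5052 -0.2242  0.1   ] [-0.0044 -0.0476]
```

```bash
cat > f2.py <<'E'
import f1; from f1 import *
P["wrist"]=ctrl.camera_params("wrist")
print("tip px",proj("wrist",[[.5247,-.3692,.2308]]))
O["wrist"]=(1,0,0); F["wrist"]=([[-.062,-.185,.02],[.062,-.185,.02]],[(268,164),(373,165)])
B["wrist"]=[(362,145),(281,144),(362,31),(281,31)]
FA=dict(F)
for use in (["top"],["scene"],["wrist"],["top","scene","wrist"]):
    F.clear(); F.update({k:FA[k] for k in use})
    r=least_squares(lambda q:res(q).ravel(),[.5,-.18,.09,-.1,.055,.04],loss="soft_l1")
    print(use,r.x.round(4),"rms",np.sqrt((res(r.x)**2).mean()).round(2))
print(res(r.x).round(1).tolist())
E
python3 f2.py | tail -6
```

```text
tip px [[333.29426047 231.47058781]]
['top'] [ 0.5053 -0.1763  0.0899 -0.1007  0.0557  0.0397] rms 0.49
['scene'] [ 0.5048 -0.1767  0.0996 -0.1024  0.0597  0.0422] rms 1.55
['wrist'] [ 0.5021 -0.1867  0.0755 -0.1026  0.058   0.0428] rms 1.05
['top', 'scene', 'wrist'] [ 0.5031 -0.1798  0.0794 -0.1076  0.0576  0.0427] rms 2.66
[[0.5, 0.5], [2.1, 2.2], [1.3, 0.2], [1.2, 0.8], [1.1, -0.3], [3.9, 0.2], [4.5, 2.0], [2.7, -0.2], [3.1, 1.9], [-3.7, 4.1], [-3.9, -0.1], [-0.1, -0.6], [0.5, -2.5], [-4.1, 3.1], [-3.6, -0.2], [-5.2, 2.3], [-4.2, 1.8], [1.4, -5.5], [2.9, -5.9], [-0.8, -2.2], [3.1, -1.6], [2.8, -1.2], [0.3, -1.6]]
```

The wrist camera's calibration is off: it projects the known fingertip about 9 px away from where it appears. The two static cameras agree within 1 mm, so I'll trust those. Now lowering behind the plate.

Emit:
{"method": "servo_tool", "body": {
  "targets": [
    {"jaw": 1, "x": 0, "y": 2.2, "z": 0, "rx": 0, "ry": 0, "rz": 0},
    {"jaw": 1, "x": 0, "y": 2.2, "z": 4, "rx": 0, "ry": 0, "rz": 0},
    {"jaw": 1, "x": 0, "y": 2.2, "z": 8, "rx": 0, "ry": 0, "rz": 0},
    {"jaw": 1, "x": 0, "y": 2.2, "z": 12, "rx": 0, "ry": 0, "rz": 0},
    {"jaw": 1, "x": 0, "y": 2.2, "z": 16, "rx": 0, "ry": 0, "rz": 0},
    {"jaw": 1, "x": 0, "y": 2.2, "z": 18, "rx": 0, "ry": 0, "rz": 0},
    {"jaw": 1, "x": 0, "y": 2.2, "z": 18, "rx": 0, "ry": 0, "rz": 0},
    {"jaw": 1, "x": 0, "y": 2.2, "z": 18, "rx": 0, "ry": 0, "rz": 0},
    {"jaw": 1, "x": 0, "y": 2.2, "z": 18, "rx": 0, "ry": 0, "rz": 0}
  ]
}}

```text
clock: 2.98
tcp_pos: [0.5279, -0.3901, 0.2264]
tool_rot: [0.001, 0.999, 0.048, 0.001]
contact_force: [0.4, 0.0, 0.3]
width: -0.003
```

Run:
```python
from workcell import ctrl
import cv2
print(ctrl.get_state()["tcp_pos"])
a=ctrl.snapshot("scene")[:,:,::-1][185:375,145:335]; cv2.imwrite("pics/s2.png",cv2.resize(a,None,fx=3.15,fy=3.15,interpolation=cv2.INTER_CUBIC))
```

```text
[ 0.52787537 -0.39007869  0.22642053]
```

View pics/s2.png

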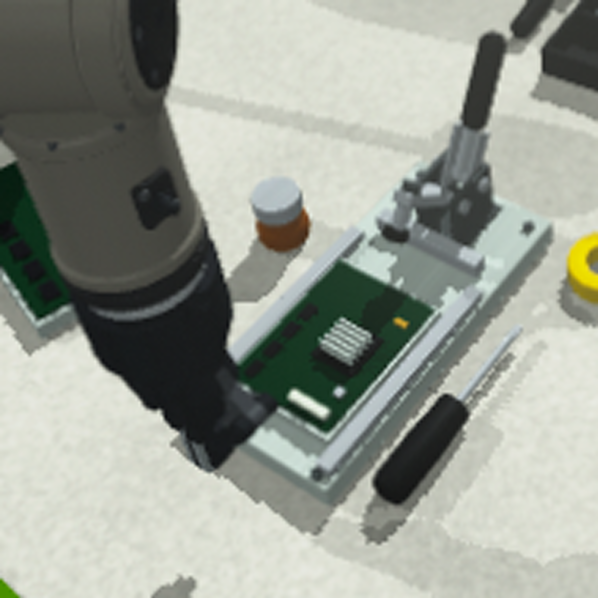

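The tip is behind the plate's end, at crop (208,467), or full-image (211,333). I'll check that against the projection.

Run:
```python
from fit import *
q=[.5051,-.1764,.0944]
print(proj("scene",[[.5279,-.3901,.053]]),proj("scene",world(q,[[0,-.185,.02],[.062,-.185,.02],[-.062,-.185,.02]])))
```

```text
[[212.17066602 329.20297687]] [[225.06683432 326.31039378]
 [249.02977945 341.16611226]
 [202.66801193 312.33319531]]
```

Emit:
{"method": "servo_tool", "body": {
  "targets": [
    {"jaw": 1, "x": 0, "y": 0, "z": 2.6, "rx": 0, "ry": 0, "rz": 0},
    {"jaw": 1, "x": -0.2, "y": 0, "z": 2.6, "rx": 0, "ry": 0, "rz": 0},
    {"jaw": 1, "x": -0.2, "y": -1, "z": 2.6, "rx": 0, "ry": 0, "rz": 0},
    {"jaw": 1, "x": -0.2, "y": -2, "z": 2.6, "rx": 0, "ry": 0, "rz": 0},
    {"jaw": 1, "x": -0.2, "y": -3, "z": 2.6, "rx": 0, "ry": 0, "rz": 0},
    {"jaw": 1, "x": -0.2, "y": -3.6, "z": 2.6, "rx": 0, "ry": 0, "rz": 0},
    {"jaw": 1, "x": -0.2, "y": -4.2, "z": 2.6, "rx": 0, "ry": 0, "rz": 0},
    {"jaw": 1, "x": -0.2, "y": -4.8, "z": 2.6, "rx": 0, "ry": 0, "rz": 0},
    {"jaw": 1, "x": -0.2, "y": -5.4, "z": 2.6, "rx": 0, "ry": 0, "rz": 0},
    {"jaw": 1, "x": -0.2, "y": -6, "z": 2.6, "rx": 0, "ry": 0, "rz": 0},
    {"jaw": 1, "x": -0.2, "y": -6.4, "z": 2.6, "rx": 0, "ry": 0, "rz": 0},
    {"jaw": 1, "x": -0.2, "y": -6.8, "z": 2.6, "rx": 0, "ry": 0, "rz": 0}
  ]
}}

```text
clock: 4.03
tcp_pos: [0.519, -0.3226, 0.1994]
tool_rot: [0.001, 0.999, 0.047, 0.001]
contact_force: [0.5, -4.4, 3.1]
width: -0.003
```

Emit:
{"method": "servo_tool", "body": {
  "targets": [
    {"jaw": 1, "x": 0, "y": -0.3, "z": 0, "rx": 0, "ry": 0, "rz": 0},
    {"jaw": 1, "x": 0, "y": -0.6, "z": 0, "rx": 0, "ry": 0, "rz": 0},
    {"jaw": 1, "x": 0, "y": -0.9, "z": 0, "rx": 0, "ry": 0, "rz": 0},
    {"jaw": 1, "x": 0, "y": -1.1, "z": 0, "rx": 0, "ry": 0, "rz": 0},
    {"jaw": 1, "x": 0, "y": -1.2, "z": 0, "rx": 0, "ry": 0, "rz": 0},
    {"jaw": 1, "x": 0, "y": -1.2, "z": 0, "rx": 0, "ry": 0, "rz": 0}
  ]
}}

```text
clock: 4.53
tcp_pos: [0.5178, -0.3101, 0.1989]
tool_rot: [0.0, 0.999, 0.048, 0.0]
contact_force: [-0.1, -4.4, 3.8]
width: -0.0
```

Emit:
{"method": "servo_tool", "body": {
  "targets": [
    {"jaw": 1, "x": 0, "y": -0.1, "z": 0, "rx": 0, "ry": 0, "rz": 0},
    {"jaw": 1, "x": 0, "y": -0.2, "z": 0, "rx": 0, "ry": 0, "rz": 0},
    {"jaw": 1, "x": 0, "y": -0.3, "z": 0, "rx": 0, "ry": 0, "rz": 0},
    {"jaw": 1, "x": 0, "y": -0.3, "z": 0, "rx": 0, "ry": 0, "rz": 0}
  ]
}}

```text
clock: 4.87
tcp_pos: [0.5174, -0.3072, 0.1988]
tool_rot: [0.0, 0.999, 0.048, 0.0]
contact_force: [0.8, -4.8, 4.2]
width: 0.001
```

Emit:
{"method": "servo_tool", "body": {
  "targets": [
    {"jaw": 1, "x": 0, "y": -0.1, "z": 0, "rx": 0, "ry": 0, "rz": 0},
    {"jaw": 1, "x": 0, "y": -0.2, "z": 0, "rx": 0, "ry": 0, "rz": 0},
    {"jaw": 1, "x": 0, "y": -0.3, "z": 0, "rx": 0, "ry": 0, "rz": 0},
    {"jaw": 1, "x": 0, "y": -0.4, "z": 0, "rx": 0, "ry": 0, "rz": 0},
    {"jaw": 1, "x": 0, "y": -0.4, "z": 0, "rx": 0, "ry": 0, "rz": 0}
  ]
}}

```text
clock: 5.28
tcp_pos: [0.5164, -0.3054, 0.1989]
tool_rot: [0.003, 0.999, 0.047, 0.0]
contact_force: [1.5, -10.5, 1.2]
width: -0.0
```

Emit:
{"method": "servo_tool", "body": {
  "targets": [
    {"jaw": 1, "x": 0, "y": -0.1, "z": 0, "rx": 0, "ry": 0, "rz": 0},
    {"jaw": 1, "x": 0, "y": -0.2, "z": 0, "rx": 0, "ry": 0, "rz": 0},
    {"jaw": 1, "x": 0, "y": -0.2, "z": 0, "rx": 0, "ry": 0, "rz": 0}
  ]
}}

```text
clock: 5.53
tcp_pos: [0.516, -0.3048, 0.199]
tool_rot: [0.004, 0.999, 0.047, 0.001]
contact_force: [1.1, -12.3, -0.8]
width: 0.004
```

Run:
```python
from workcell import ctrl
import cv2
s=ctrl.get_state();print(s["tcp_pos"],s["contact_force"])
a=ctrl.snapshot("scene")[:,:,::-1][185:345,195:355]; cv2.imwrite("pics/s3.png",cv2.resize(a,None,fx=3.75,fy=3.75,interpolation=cv2.INTER_CUBIC))
```

```text
[ 0.51603691 -0.30475918  0.19898626] [  1.11018144 -12.27752555  -0.78065634]
```

View pics/s3.png

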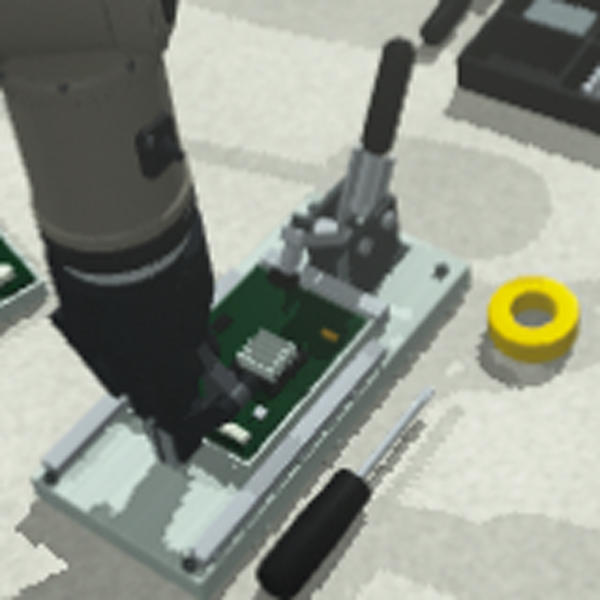

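The carrier is up against the stop: its front edge meets the stop bar, and force rose to 12 N with almost no further motion. Backing off, raising and moving to the inner side of the handle.

Emit:
{"method": "servo_tool", "body": {
  "targets": [
    {"jaw": 1, "x": 0, "y": 1, "z": 0, "rx": 0, "ry": 0, "rz": 0},
    {"jaw": 1, "x": 0, "y": 1.4, "z": -3, "rx": 0, "ry": 0, "rz": 0},
    {"jaw": 1, "x": 0, "y": 1, "z": -7, "rx": 0, "ry": 0, "rz": 0},
    {"jaw": 1, "x": 0, "y": 1, "z": -11, "rx": 0, "ry": 0, "rz": 0},
    {"jaw": 1, "x": 0, "y": 1, "z": -15, "rx": 0, "ry": 0, "rz": 0},
    {"jaw": 1, "x": 0, "y": -2, "z": -16.5, "rx": 0, "ry": 0, "rz": 0},
    {"jaw": 1, "x": 0, "y": -6, "z": -16.5, "rx": 0, "ry": 0, "rz": 0},
    {"jaw": 1, "x": 0, "y": -10, "z": -16.5, "rx": 0, "ry": 0, "rz": 0},
    {"jaw": 1, "x": 0, "y": -14, "z": -16.5, "rx": 0, "ry": 0, "rz": 0},
    {"jaw": 1, "x": 0, "y": -16.8, "z": -16.5, "rx": 0, "ry": 0, "rz": 0},
    {"jaw": 1, "x": 0, "y": -16.8, "z": -16.5, "rx": 0, "ry": 0, "rz": 0},
    {"jaw": 1, "x": 0, "y": -16.8, "z": -16.5, "rx": 0, "ry": 0, "rz": 0}
  ]
}}

```text
clock: 6.58
tcp_pos: [0.5002, -0.1301, 0.3623]
tool_rot: [-0.002, 0.999, 0.051, -0.002]
contact_force: [0.5, -0.4, 0.2]
width: 0.003
```

Emit:
{"method": "servo_tool", "body": {
  "targets": [
    {"jaw": 1, "x": 0, "y": 0, "z": 3, "rx": 0, "ry": 0, "rz": 0},
    {"jaw": 1, "x": 0, "y": 0, "z": 5, "rx": 0, "ry": 0, "rz": 0},
    {"jaw": 1, "x": 0, "y": -1, "z": 5, "rx": 0, "ry": 0, "rz": 0},
    {"jaw": 1, "x": 0, "y": -2, "z": 5, "rx": 0, "ry": 0, "rz": 0},
    {"jaw": 1, "x": 0, "y": -2.5, "z": 5, "rx": 0, "ry": 0, "rz": 0},
    {"jaw": 1, "x": 0, "y": -3.2, "z": 5.4, "rx": 0, "ry": 0, "rz": 0},
    {"jaw": 1, "x": 0, "y": -3.8, "z": 5.75, "rx": 0, "ry": 0, "rz": 0},
    {"jaw": 1, "x": 0, "y": -4.4, "z": 6.2, "rx": 0, "ry": 0, "rz": 0},
    {"jaw": 1, "x": 0, "y": -5, "z": 6.7, "rx": 0, "ry": 0, "rz": 0},
    {"jaw": 1, "x": 0, "y": -5, "z": 6.7, "rx": 0, "ry": 0, "rz": 0}
  ]
}}

```text
clock: 7.42
tcp_pos: [0.4971, -0.0833, 0.298]
tool_rot: [0.0, 0.999, 0.048, 0.002]
contact_force: [0.4, -1.6, 5.6]
width: 0.003
```

Run:
```python
from workcell import ctrl
import cv2
s=ctrl.get_state();print(s["tcp_pos"],s["contact_force"])
a=ctrl.snapshot("scene")[:,:,::-1][165:325,215:375]; cv2.imwrite("pics/s4.png",cv2.resize(a,None,fx=3.75,fy=3.75,interpolation=cv2.INTER_CUBIC))
```

```text
[ 0.49707559 -0.08329953  0.29798345] [ 0.35137893 -1.58244096  5.61008097]
```

View pics/s4.png

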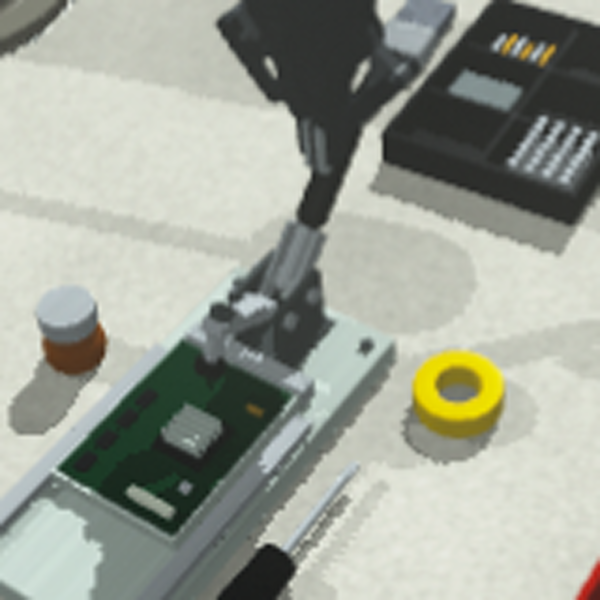

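The tips are on the grip, the handle is moving down and the arm is lowering. The carrier is still at the stop. Continuing along the arc.

Emit:
{"method": "servo_tool", "body": {
  "targets": [
    {"jaw": 1, "x": 0, "y": -0.5, "z": 0.5, "rx": 0, "ry": 0, "rz": 0},
    {"jaw": 1, "x": 0, "y": -1, "z": 1.1, "rx": 0, "ry": 0, "rz": 0},
    {"jaw": 1, "x": 0, "y": -1.4, "z": 1.6, "rx": 0, "ry": 0, "rz": 0},
    {"jaw": 1, "x": 0, "y": -1.7, "z": 2.1, "rx": 0, "ry": 0, "rz": 0},
    {"jaw": 1, "x": 0, "y": -1.9, "z": 2.6, "rx": 0, "ry": 0, "rz": 0},
    {"jaw": 1, "x": 0, "y": -2.1, "z": 3, "rx": 0, "ry": 0, "rz": 0},
    {"jaw": 1, "x": 0, "y": -2.3, "z": 3.5, "rx": 0, "ry": 0, "rz": 0},
    {"jaw": 1, "x": 0, "y": -2.4, "z": 3.9, "rx": 0, "ry": 0, "rz": 0},
    {"jaw": 1, "x": 0, "y": -2.4, "z": 3.9, "rx": 0, "ry": 0, "rz": 0}
  ]
}}

```text
clock: 8.22
tcp_pos: [0.4931, -0.0598, 0.2565]
tool_rot: [-0.0, 0.999, 0.048, -0.001]
contact_force: [0.4, -0.5, 0.8]
width: 0.002
```

Emit:
{"method": "servo_tool", "body": {
  "targets": [
    {"jaw": 1, "x": 0, "y": 0, "z": -3, "rx": 0, "ry": 0, "rz": 0},
    {"jaw": 1, "x": 0, "y": -2, "z": -7, "rx": 0, "ry": 0, "rz": 0},
    {"jaw": 1, "x": 0, "y": -6, "z": -11, "rx": 0, "ry": 0, "rz": 0},
    {"jaw": 1, "x": 0, "y": -10, "z": -14, "rx": 0, "ry": 0, "rz": 0},
    {"jaw": 1, "x": 0, "y": -14, "z": -16, "rx": 0, "ry": 0, "rz": 0},
    {"jaw": 1, "x": 0, "y": -16, "z": -16, "rx": 0, "ry": 0, "rz": 0},
    {"jaw": 1, "x": 0, "y": -16, "z": -16, "rx": 0, "ry": 0, "rz": 0},
    {"jaw": 1, "x": 0, "y": -16, "z": -16, "rx": 0, "ry": 0, "rz": 0}
  ]
}}

```text
clock: 8.88
tcp_pos: [0.4784, 0.1023, 0.4187]
tool_rot: [-0.001, 0.999, 0.051, 0.001]
contact_force: [1.0, 0.4, -0.5]
width: -0.0
```

Run:
```python
from workcell import ctrl
import cv2
from fit import *
s=ctrl.get_state();print(s["tcp_pos"],s["contact_force"])
a=ctrl.snapshot("scene")[:,:,::-1][165:325,195:355]; cv2.imwrite("pics/s5.png",cv2.resize(a,None,fx=3.75,fy=3.75,interpolation=cv2.INTER_CUBIC))
q=[.5051,-.1764,.0944]
L=[[0,.1576,.07],[0,-.02,.032],[.045,-.12,.032],[.045,0,.032]]
print((proj("scene",world(q,L))-[195,165])*3.75)
```

```text
[0.47839342 0.10234285 0.41869561] [ 1.03305755  0.4254898  -0.49876587]
[[456.86361827 165.75241631]
 [297.60569587 384.93788092]
 [252.24908787 541.06128657]
 [379.00867353 393.01191406]]
```

View pics/s5.png

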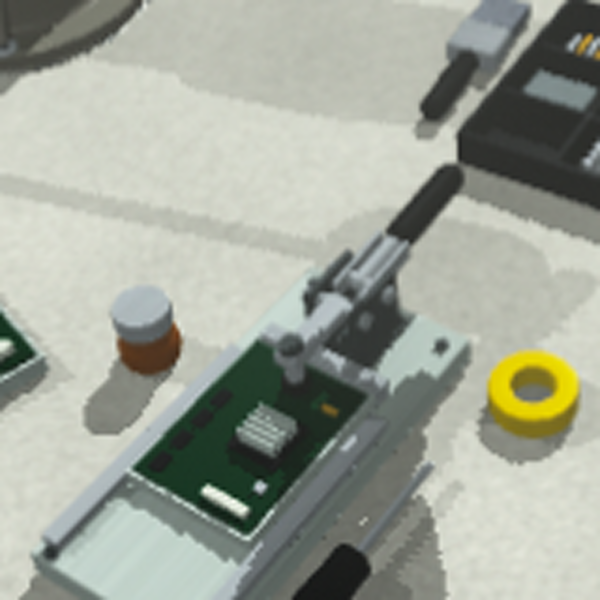

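The handle tip at (458,172) matches the predicted locked position (457,166). The pad is down on the board, the carrier corner at (247,540) matches home (252,541), and the hand is clear. Handing in.

```bash
python3 -c "
from workcell import ctrl
print(ctrl.hand_in())"
```

```text
the job is handed in; nothing more can be done
None
```

I pushed the carrier home against the end stop with shut fingertips. I then pushed the clamp handle down along its arc until it snapped past its dead point, moved the hand clear and handed the job in at about 9 s. The hand-in gives no verdict.

**Last checks:**
- **Carrier:** it stopped against the end stop, with the push force rising from about 4.5 N to 12 N and almost no further motion. In the last picture its near corner is about 5 px (in a 3.75x crop) from the predicted home position, about 1.4 px in the original image.
- **Clamp:** the handle tip is about 6 px (same crop) from the predicted locked position, and the force on the fingertips fell to about 1 N once it snapped. The pad is down on the board. I could not measure the pad's force or the handle's joint angle directly.
- **Hand and surroundings:** the hand is well clear with no contact force beyond sensor noise (about 1 N). The jar, tape roll and screwdriver looked undisturbed in the last crop. I did not check the other bystanders in a picture, but the tool crossed high and never worked near them.

**One disagreement:** the wrist camera placed the fixture about 10 mm from where the scene and top cameras put it. It also projected the fingertip about 9 px off. I used the scene and top cameras, and the contacts agreed with them.

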